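# Shut a plaster mould with a turnbuckle clamp

### The arm

A 6-joint arm with a two-finger parallel gripper is mounted at the origin on the work surface. World frame = base frame: x ahead of the robot, y to its left, z up, the work surface at z = 0. Lengths are in m, angles in rad, forces in N, time in s.
With the tool pointing down it reaches from about 0.35 to 0.775 m from the base axis. Payload 7.3 kg.
Tool frame: the origin (TCP) lies on the centre line of the jaws, within the pads' length; the fingertips stand 14 mm ahead of it and the grasp point (between the pads) lies 5 mm behind it; z points along the fingers, y is the direction in which the jaws open and shut (so a half turn about z gives the same grasp; the last joint's range is limited). The gripper opens to 92 mm and grips with 3 to 60 N. Pads are 19 mm wide; open, the fingers measure 130 mm over their backs; the gripper's body (75 mm by 190 mm) begins 47 mm behind the grasp point.
Start: joints at [1.129, 0.342, 1.524, -0, 1.275, -0.146], TCP at [0.153, 0.502, 0.221] pointing down, gripper open.
Joint ranges: [-2.53, 2.53], [-0.77, 2.02], [0.04, 2.7], [-1, 4.14], [0.28, 2.66], [-3.11, 3.11]. Speed limits (rad/s): [2.57, 2.57, 3.14, 3.14, 3.14, 3.14].

### API

Orientations are given as [roll, pitch, yaw] about the fixed x, y, z axes, in that order (R = Rz(yaw) Ry(pitch) Rx(roll)).
In Python, from cell import telemetry, cams, robot gives the robot as it stands.
- The arm moves only by the tool servo_tool, never from a script. Its argument "targets" is text: rows parted by semicolons, each of 4 numbers parted by spaces: the shift along the tool's x, y, z in mm, then the turn about the tool's z in rad. In form: x y z yaw; .... A call has 1 to 20 rows; each row shifts and turns the pose as measured when the row begins, along the tool's axes as they then stand; what a row does not reach is not made up. A row lasts 1/8 s, in which the tool goes at most 62.5 mm and 10.7 degrees, less where a joint would pass 70% of its speed; a pose out of reach is approached as far as the arm can. A call with a gripper value outside its range is refused whole. "hand" is the opening, from 0 (shut) to 1 (fully open), set as the call begins (left out, the last holds). The fingers move at their own pace and stop on an object; "squeeze" is the grip in N (left out, the last holds). Time passes only in rows, so rows that do not move let the fingers close. It gives the time, the measured TCP pose, the force and the opening at its end, in the units of the state.
- telemetry.observe(): the state, without advancing time (a new reading comes with each control period).
- cams.read_camera(name): name is "side" or "top" or "wrist"; returns a dict with "color" (384x512x3 uint8, red, green, blue), "K" (3x3 intrinsics, pixels), "R" (3x3) and "t" (3): a world point X has camera coordinates R X + t. Camera axes: x right, y down, z forward; pixel columns grow to the right and rows downward; lengths in m; the calibration is good to about 2 mm. A picture is of the moment at which its call begins. There is no depth.
- robot.hand_in(): hands the job in, once; it reports no verdict.
Trained networks look in a picture, given as the dict that the camera call returned (one of the last four; its "shot" number tells which), for a name from the list of things; names that differ only in an ending like _2 or _b are one class to them, and where a whole thing is asked for, a point or a joint stands for the part that bears it (a point fixed in the world has none). Each returns a list of dicts, best first, with "score" (0 to 1); they miss things now and then, are a little off and sometimes report something else, mostly with a low value. They report only what shows in the picture. A call takes as long as a camera call.
- cams.cut_out(picture, query): "region" (384x512 bool, what is visible of it) and "extent" ([centre column, centre row, width, height] in pixels, round what is visible of it).
The state is a dict: "time": time; "qpos": joint angles; "qvel": joint speeds; "joint_efforts": joint torques, N m; "tool_pos": TCP position; "tool_rot": TCP orientation; "contact_force": force on the tool from outside, world axes, zero at the start; "torque": the same for the moment, N m; "opening": finger opening in m.
Only numpy, scipy, OpenCV 4.12 (cv2) and the standard library are available. Lean on these libraries where they do the work, as an engineer would, in place of code of your own. Each camera call takes 0.05 s, during which the arm holds its last target.

### The job

The two-part plaster mould stands open in its clamp. Turn the spoked turnbuckle body, upper spokes moving towards the mould, so that both jaws draw in and bring the two halves together; once the seam is shut give it about a quarter to half a turn more, so that the mould is held firmly but the plaster is not overstrained, and let go. Leave the other things on the bench where they are.

Things in the scene. Friction and masses are not known exactly. Their poses are not given: they have to be found in the camera images.
- clamp: Fixed mould clamp on a plywood board 12 mm thick. Origin on the table straight below the middle of the turnbuckle; x points from the turnbuckle to the mould, y along the turnbuckle, z up. Board: x -90 to 210, y -175 to 175 mm. The two rods, their blue arms (up to 119 mm above the table, at |y| over 65 mm) and the blue jaws with black rubber pads flank the mould.
- hub (a point): Middle of the turnbuckle, on its axis, 100 mm above the table; axes as the clamp's (do not turn). Yellow boss, 22 mm radius; 4 spokes, 12 mm thick, 90 degrees apart, turn in the plane y = 0; black end balls 18 mm, outermost point 77 mm from the axis. Spoke angle not given: look or feel. Past x = -77 mm a finger comes down free. A level push locks on a spoke lower than about 40 degrees: push the one ahead.
- rod_l (a point): Axis of the threaded rod in the white half's jaw (+y), where its blue arm holds it; 77.5 mm from the hub when the pads just touch a shut mould. Moving the upper spokes towards +x draws both rods in, 16 mm each per full turn; 0.7 to 1.2 turns shut the mould. Turning needs 0.3 N m (5 N near a spoke's end), to 0.6 when squeezing; it stays where left. Pads yield 6 N per mm.
- rod_r (a point): The same point on the other rod, in the cream half's jaw (-y). Both rods always move by the same amount in opposite directions.
- half_l: White half of the plaster mould on the clamp, 80 (x) x 60 (y) x 110 (z) mm, 0.65 kg, loose, standing on the board (12 mm above the table) between two guide strips. Origin at the centre of its underside; axes as the clamp's. It stands about x = 140, y = 35 to 41 in the clamp's frame at the start. When the mould is shut the origins of the two halves are 60 mm apart.
- half_r: Cream half of the mould, same size, on the other side (y = -35 to -41 in the clamp's frame at the start). Origin at the centre of its underside.
- pinch_bowl: Bystander: small clay bowl, 72 mm across, 45 mm high. Origin at the centre of its underside.
- brush: Bystander: wooden brush 170 mm long, lying. Origin under its middle.
- rolling_pin: Bystander: red rolling pin with wooden handles, 340 mm long, 58 mm thick, lying. Origin under its middle.
- slip_jar: Bystander: jar with a white cap, 80 mm across, 110 mm high. Origin at the centre of its underside.
- cup: Bystander: terracotta cup, 80 mm across, 85 mm high. Origin at the centre of its underside.
- clay_block: Bystander: block of clay 130 x 90 x 70 mm. Origin at the centre of its underside.

How it is judged:
On the way:
1. the turnbuckle has brought the halves within 2.5 mm of one another (horizontal distance between half_l and half_r below 0.0625 m).
At the end, for the whole second after the job is handed in: The mould halves stand upright on the clamp board, shut (gap under 1.5 mm), square to one another, at rest, and the clamp presses them together with 8 to 60 N. Turning on a quarter to half a turn after the seam shuts gives about 15 to 45 N (contact force between half_l and half_r between 8 and 60 N and horizontal distance between half_l and half_r below 0.0615 m and angle between each of half_l, half_r's own z axis and vertical below 0.06 rad and linear speed of each of half_l, half_r below 0.01 m/s and angle between the y axis of half_l and the y axis of half_r, either way round below 0.06 rad and z of each of half_l, half_r in the frame of clamp below 0.016 m); the robot touches nothing.
It fails at once if the plaster is overstrained: the halves are pressed together with more than 80 N (contact force between half_l and half_r above 80 N).
It fails at once if a bystander (bowl, brush, rolling pin, jar, cup, clay block) is moved more than 30 mm (distance of any of pinch_bowl, brush, rolling_pin, slip_jar, cup, clay_block from where it was at the start of the episode above 0.03 m).
It also fails if it takes over 67 s, if anything falls off the work surface, if the arm or the gripper's body presses on something with over 40 N, if the wrist force passes 120 N, or if a joint passes its speed limit or range.

## Working session

There is one attempt and no reset: what is moved stays moved. The work goes in short steps, Python scripts to look and compute and a tool call to move; the robot and the scene stay as the last step left them, time stands still between calls to the robot, and variables do not carry over. Pictures are saved under pics/ and viewed, and the job is handed in when it is done.

Besides the shell and the picture viewer there is one more tool, called after "Request:" in YAML: its name, and indented under it one key for each argument. servo_tool: Moves the arm, as the interface text tells. Its arguments: {"type":"object","properties":{"targets":{"type":"string"},"hand":{"type":"number"},"squeeze":{"type":"number"}},"required":["targets"]}

```bash
mkdir -p pics; ls; python3 - <<'E'
from cell import telemetry, cams, robot
import cv2
s=telemetry.observe(); print(s)
for n in ["side","top","wrist"]:
    p=cams.read_camera(n); cv2.imwrite(f"pics/a_{n}.png",p["color"][:,:,::-1]); print(n,p["K"].tolist(),p["R"].tolist(),p["t"].tolist())
    for q in ["clamp","hub","half_l","half_r","rod_l","rod_r"]:
        r=cams.cut_out(p,q); print(q,[(round(a["score"],2),[round(float(v)) for v in a["extent"]]) for a in r[:2]])
E
```

```text
pics
{'time': 0.0, 'qpos': array([ 1.12899729e+00,  3.42690794e-01,  1.52499605e+00, -1.41269013e-05,
        1.27534918e+00, -1.46011710e-01]), 'qvel': array([-2.41706378e-05, -3.15737575e-04, -1.01997284e-03,  3.49367225e-04,
       -1.20692762e-03,  1.87942221e-03]), 'joint_efforts': array([-4.00364224e-04, -4.31240201e+01, -2.44222194e+01,  7.16801430e-02,
        5.58350596e-02, -1.24505614e-04]), 'tool_pos': array([0.15285345, 0.50184637, 0.21996884]), 'tool_rot': array([-3.14016268e+00, -1.96635314e-04,  2.84580931e+00]), 'contact_force': array([ 0.15143475, -0.67017221, -0.321201  ]), 'torque': array([-0.03467913,  0.01914116, -0.041686  ]), 'opening': 0.09193391182710316}
side [[474.8457719346191, 0.0, 255.93042272916625], [0.0, 474.8457719346191, 192.57561487439727], [0.0, 0.0, 1.0]] [[-0.9849971556319933, -0.17180456267923305, 0.01624178683151341], [-0.14136723730305614, 0.7493345530520865, -0.6469258317763573], [0.09897427753807676, -0.6395161607378095, -0.762379939755099]] [0.570581156469588, 0.15452336940545025, 1.8653489271618202]
clamp [(0.58, [238, 228, 95, 91])]
hub
[... 711 characters left out ...]
, 28, 22])]
hub [(0.9, [222, 180, 99, 84]), (0.43, [400, 214, 30, 27])]
half_l [(0.56, [232, 154, 19, 31])]
half_r [(0.56, [232, 154, 19, 31])]
rod_l [(0.91, [197, 167, 18, 53]), (0.76, [242, 168, 17, 56])]
rod_r [(0.91, [197, 167, 18, 53]), (0.76, [242, 168, 17, 56])]
wrist [[283.3670716346053, 0.0, 255.47753704219676], [0.0, 283.3670716346053, 188.7819383844804], [0.0, 0.0, 1.0]] [[0.29124596076565334, 0.9566480727465406, 0.0005052207674474009], [0.9141651852604876, -0.27846784654148016, 0.29454655404572605], [0.28191808100111726, -0.08532363888678884, -0.9556369981597442]] [-0.5247720045535265, -0.03541202026565607, 0.3900244026995349]
clamp []
hub []
half_l []
half_r []
rod_l []
rod_r []
```

```bash
python3 - <<'E'
import cv2,numpy as np
a=cv2.imread("pics/a_side.png"); b=cv2.imread("pics/a_top.png")
cv2.imwrite("pics/c_side.png",cv2.resize(a[150:300,150:350],None,fx=4,fy=4,interpolation=cv2.INTER_CUBIC))
cv2.imwrite("pics/c_top.png",cv2.resize(b[110:250,140:330],None,fx=4,fy=4,interpolation=cv2.INTER_CUBIC))
E
```

```text
(no output)
```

View pics/a_side.png

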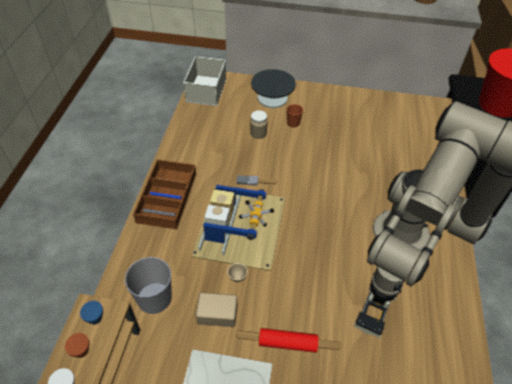

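View pics/a_top.png

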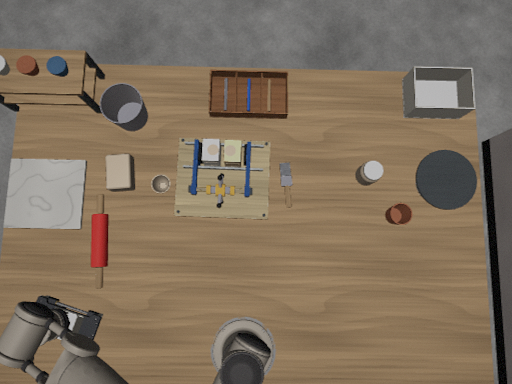

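```bash
ls pics
```

```text
a_side.png
a_top.png
a_wrist.png
c_side.png
c_top.png
```

View pics/c_side.png

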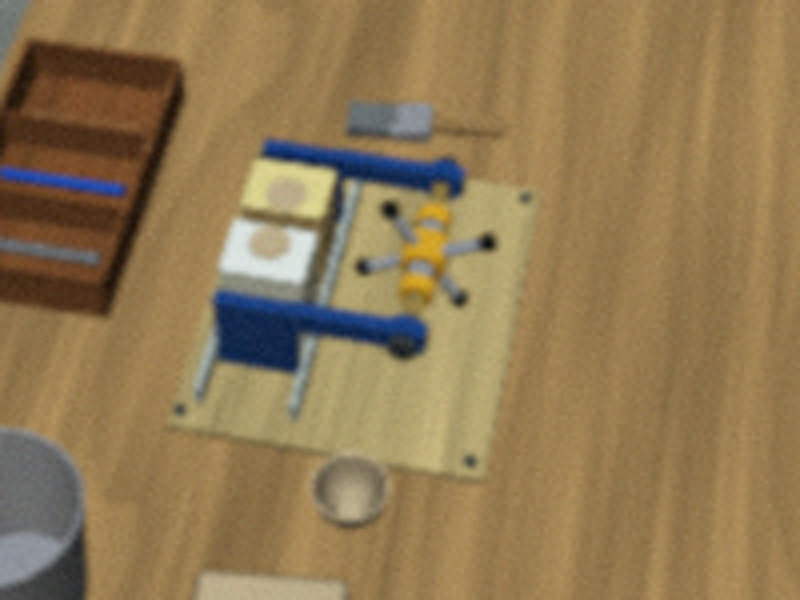

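View pics/c_top.png

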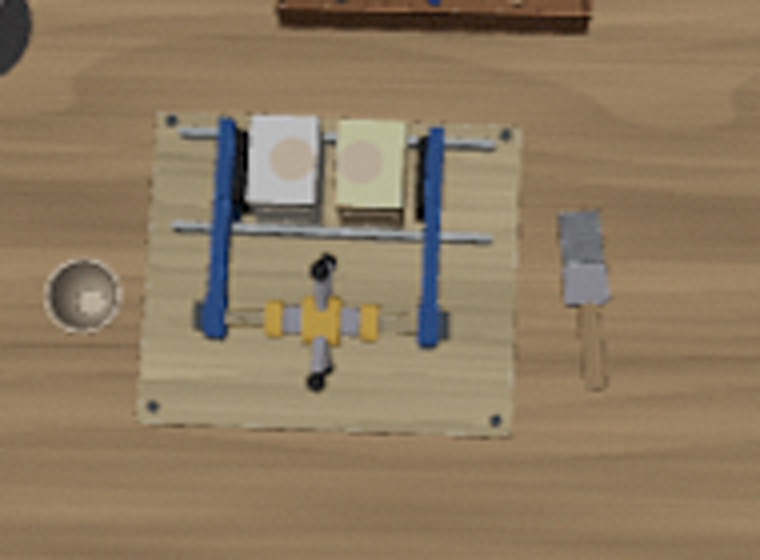

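```bash
cat > fit.py <<'E'
import numpy as np
from scipy.optimize import least_squares
cal={}
import pickle
def proj(p,X):
    c=p["R"]@np.asarray(X).T+p["t"][:,None] if False else (np.asarray(X)@np.asarray(p["R"]).T+np.asarray(p["t"]))
    u=c@np.asarray(p["K"]).T
    return u[:,:2]/u[:,2:]
def Tw(x,y,yaw,P):
    P=np.asarray(P,float);c,s=np.cos(yaw),np.sin(yaw)
    return np.c_[x+c*P[:,0]-s*P[:,1],y+s*P[:,0]+c*P[:,1],P[:,2]]
E
python3 - <<'E'
from fit import *
from cell import cams
top=cams.read_camera("top"); side=cams.read_camera("side")
cor=np.array([[210,175,12],[210,-175,12],[-90,-175,12],[-90,175,12]])/1e3
tc=np.array([(158,112),(520,128),(512,437),(137,425)])/4+[140,110]-.4
sb=np.array([(391,210),(487,242),(459,298),(364,266)])/4+[150,150]-.4
sc=np.array([(534,186),(485,478),(168,427)])/4+[150,150]-.4  # (-90,-175),( -90,175),(210,175)
def balls(phi): 
    a=phi+np.arange(4)*np.pi/2
    return np.c_[.068*np.cos(a),0*a,.1+.068*np.sin(a)]
def res(v,full=True):
    x,y,yaw=v[:3]
    r=[proj(top,Tw(x,y,yaw,cor))-tc, proj(side,Tw(x,y,yaw,cor[[2,3,0]]))-sc]
    b=proj(side,Tw(x,y,yaw,balls(v[3])))
    d=np.linalg.norm(b[:,None]-sb[None],axis=2)
    # nearest observed
    r.append(sb-b[d.argmin(0)])
    return np.concatenate(r).ravel()
best=min((least_squares(res,[.45,.07,0,p]) for p in np.radians(range(0,90,10))),key=lambda s:s.cost)
v=best.x;print(best.cost,v[:3],np.degrees(v[3])%90); print(best.fun.reshape(-1,2).round(1))
print("top balls pred", (proj(top,Tw(*v[:3],balls(v[3])))-[140,110]+.1)*4)
E
```

```text
5.232422081826386 [ 0.56408792  0.09033029 -0.01023722] 60.27415850337289
[[-0.7 -0.6]
 [-0.1 -1.6]
 [ 0.1 -0.9]
 [-0.1 -0.7]
 [ 1.9  0.7]
 [ 0.5 -0.1]
 [ 0.1 -0.7]
 [-0.1  0.1]
 [-0.7  0. ]
 [-0.2  0.1]
 [-0.3 -0.2]]
top balls pred [[318.38824229 268.12200182]
 [315.82933853 379.20813403]
 [324.00814682 362.84837759]
 [326.46151416 258.71359059]]
```

```bash
cat > meas.py <<'E'
from fit import *
import cv2
from scipy import ndimage
V=(0.563,0.0903,-0.0102)
def unproj(p,uv,z):
    d=np.linalg.inv(p["K"])@np.array([uv[0],uv[1],1.]); R=np.asarray(p["R"]);t=np.asarray(p["t"])
    o=-R.T@t; d=R.T@d; return o+d*(z-o[2])/d[2]
def toc(X):
    c,s=np.cos(V[2]),np.sin(V[2]);d=X-np.array([V[0],V[1],0]);return np.array([c*d[0]+s*d[1],-s*d[0]+c*d[1],d[2]])*1e3
def arms(p):
    """arm centre y in clamp frame by blue weighting along lines x=const at z=.119"""
    img=p["color"].astype(np.float32); out=[]
    blue=np.clip(img[:,:,2]-np.maximum(img[:,:,0],img[:,:,1]),0,None)
    ys=np.arange(-130,130.1,.5)/1e3
    for xs in range(20,75,5):
        uv=proj(p,Tw(*V,np.c_[0*ys+xs/1e3,ys,0*ys+.119])).astype(np.float32)
        b=cv2.remap(blue,uv[:,:1].copy(),uv[:,1:].copy(),cv2.INTER_LINEAR)[:,0]
        b=np.where(b>15,b,0); L=ys>0
        out.append([(b*ys)[L].sum()/b[L].sum()*1e3,(b*ys)[~L].sum()/b[~L].sum()*1e3])
    o=np.median(out,0); return o,(o[0]-o[1])/2
E
python3 - <<'E'
from meas import *
from cell import cams
p=cams.read_camera("top"); print(arms(p))
for q in ("half_l",):
    for a in cams.cut_out(p,q): print(a["score"],a["extent"],toc(unproj(p,a["extent"][:2],.122)))
img=p["color"]
ys=np.arange(-130,131,3)/1e3
uv=proj(p,Tw(*V,np.c_[0*ys+.14,ys,0*ys+.122])).astype(np.float32)
b=cv2.remap(img,uv[:,:1].copy(),uv[:,1:].copy(),cv2.INTER_LINEAR)[:,0]
for y,c in zip(ys,b): print(int(round(y*1e3)),c.tolist(),end=" ")
E
```

```text
(array([ 92.06910842, -94.19298219]), np.float64(93.13104530824342))
0.68 [210.1, 155.4, 20.4, 24.0] [117.66838684  39.32451639 122.        ]
0.61 [232.1, 151.9, 16.9, 31.5] [132.93883789 -38.01031148 122.        ]
-130 [158, 142, 114] -127 [158, 144, 114] -124 [158, 144, 114] -121 [158, 143, 114] -118 [158, 144, 115] -115 [157, 144, 114] -112 [158, 144, 115] -109 [160, 145, 115] -106 [148, 135, 107] -103 [104, 103, 103] -100 [58, 77, 110] -97 [42, 74, 125] -94 [46, 76, 125] -91 [42, 71, 119] -88 [37, 58, 95] -85 [26, 35, 47] -82 [45, 44, 36] -79 [96, 88, 70] -76 [142, 128, 101] -73 [148, 134, 105] -70 [132, 118, 93] -67 [154, 146, 116] -64 [179, 175, 143] -61 [189, 188, 156] -58 [188, 187, 155] -55 [187, 188, 154] -52 [187, 184, 153] -49 [183, 176, 151] -46 [181, 170, 149] -43 [181, 168, 150] -40 [182, 169, 151] -37 [183, 169, 152] -34 [182, 170, 152] -31 [183, 169, 151] -28 [182, 169, 151] -25 [182, 169, 151] -22 [182, 168, 150] -19 [182, 168, 150] -16 [182, 168, 151] -13 [184, 171, 153] -10 [172, 161, 142] -7 [153, 140, 116] -4 [148, 133, 105] -1 [148, 135, 108] 2 [119, 110, 90] 5 [70, 67, 64] 8 [104, 101, 96] 11 [149, 142, 131] 14 [177, 165, 149] 17 [184, 170, 151] 20 [183, 169, 151] 23 [182, 169, 150] 26 [182, 168, 149] 29 [182, 169, 150] 32 [182, 169, 150] 35 [182, 169, 151] 38 [182, 169, 151] 41 [183, 169, 151] 44 [182, 168, 150] 47 [182, 169, 150] 50 [183, 173, 160] 53 [185, 182, 177] 56 [187, 187, 188] 59 [186, 186, 186] 62 [188, 187, 187] 65 [191, 190, 190] 68 [177, 176, 177] 71 [82, 83, 83] 74 [14, 16, 14] 77 [29, 28, 28] 80 [22, 25, 30] 83 [28, 45, 70] 86 [40, 67, 107] 89 [41, 72, 121] 92 [40, 71, 124] 95 [55, 79, 123] 98 [97, 102, 118] 101 [140, 131, 109] 104 [150, 136, 107] 107 [149, 135, 107] 110 [149, 135, 107] 113 [149, 136, 108] 116 [148, 135, 107] 119 [148, 134, 106] 122 [146, 131, 104] 125 [143, 130, 102] 128 [143, 130, 103]
```

Request:
servo_tool:
  targets: "0 0 -20 -0.1; 0 0 -20 -0.1; 0 0 -10 -0.086"
  hand: 0
  squeeze: 20

```text
time: 1.62
tool_pos: [0.1528, 0.5017, 0.271]
tool_rot: [-3.139, -0.001, 3.14]
contact_force: [0.5, 0.3, 0.4]
opening: 0.0663
```

Request:
servo_tool:
  targets: "-26 -34 0 0; -26 -34 0 0; -26 -34 0 0; -26 -34 0 0; -26 -34 0 0; -26 -34 0 0; -26 -34 0 0; -26 -34 0 0; -26 -34 0 0; -26 -34 0 0; -26 -34 0 0; -26 -34 0 0; 0 0 0 0"

```text
time: 3.25
tool_pos: [0.4752, 0.0819, 0.273]
tool_rot: [3.14, 0.004, -3.14]
contact_force: [-0.2, 0.6, 0.1]
opening: 0.0006
```

Request:
servo_tool:
  targets: "-41 4 0 0; -41 4 0 0; 0 0 0 0; 0 0 30 0; 0 0 30 0; 0 0 30 0; 0 0 19 0; 0 0 0 0"

```text
time: 4.25
tool_pos: [0.552, 0.0958, 0.1631]
tool_rot: [3.138, 0.001, -3.136]
contact_force: [0.1, -0.2, -0.1]
opening: 0.0007
```

Request:
servo_tool:
  targets: "-8 -3 0 0; -8 -2 0 0; -8 0 0 0; -8 0 0 0; -8 0 0 0; 0 0 0 0"

```text
time: 5.0
tool_pos: [0.5962, 0.0912, 0.1669]
tool_rot: [3.137, 0.007, -3.136]
contact_force: [-0.5, 0.6, 0.1]
opening: 0.0005
```

```bash
cat >look.py <<'E'
from meas import *
from cell import cams,telemetry
import sys
n=sys.argv[1]
p=cams.read_camera("top"); s=cams.read_camera("side"); print(arms(p), telemetry.observe()["time"])
a=cv2.resize(s["color"][180:250,180:300],None,fx=6.5,fy=6.5,interpolation=cv2.INTER_CUBIC)[:,:,::-1]
cv2.imwrite(f"pics/{n}_s.png",a[:600])
b=cv2.resize(p["color"][120:230,150:300],None,fx=5,fy=5,interpolation=cv2.INTER_CUBIC)[:,:,::-1]
cv2.imwrite(f"pics/{n}_t.png",b)
E
python3 look.py b
```

```text
(array([         nan, -96.77992476]), np.float64(nan)) 5.1meas.py:19: RuntimeWarning: invalid value encountered in scalar divide
  out.append([(b*ys)[L].sum()/b[L].sum()*1e3,(b*ys)[~L].sum()/b[~L].sum()*1e3])
```

View pics/b_s.png

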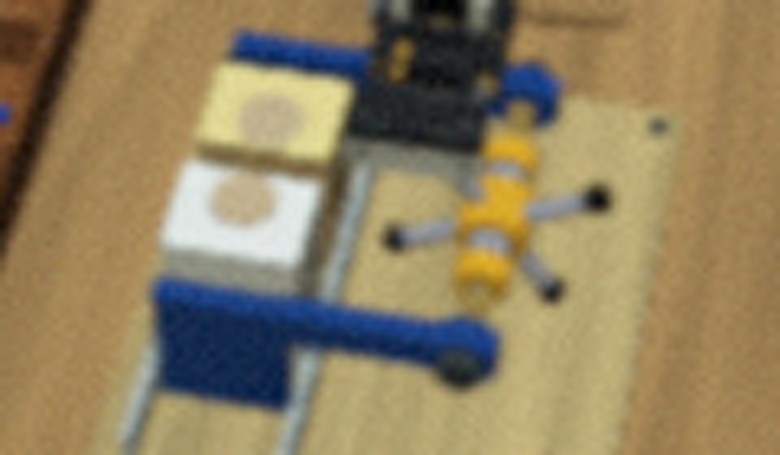

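```bash
python3 - <<'E'
from meas import *
from cell import cams
s=cams.read_camera("side");p=cams.read_camera("top")
X=np.array([[.596,.091,.153],[.596,.091,.215],[.563,.0903,.1]]+[list(x) for x in Tw(*V,[[.034,0,.159],[-.059,0,.134]])])
print((proj(s,X)-180)*6.5); print((proj(p,X)-[150,120])*5)
print(-np.asarray(s["R"]).T@s["t"], -np.asarray(p["R"]).T@p["t"])
E
```

```text
[[441.28032922 151.38986049]
 [441.65485054  80.59715637]
 [497.24028805 216.29384128]
 [439.91818896 143.0424927 ]
 [600.30133039 195.53537242]]
[[346.52140904 288.75538806]
 [340.06935473 272.33678997]
 [351.11930412 347.52331867]
 [347.49933089 285.82564417]
 [344.25756425 424.96184762]]
[0.3992438  1.17515953 1.5128025 ] [ 0.35186984 -0.01209032  1.54635392]
```

View pics/b_t.png

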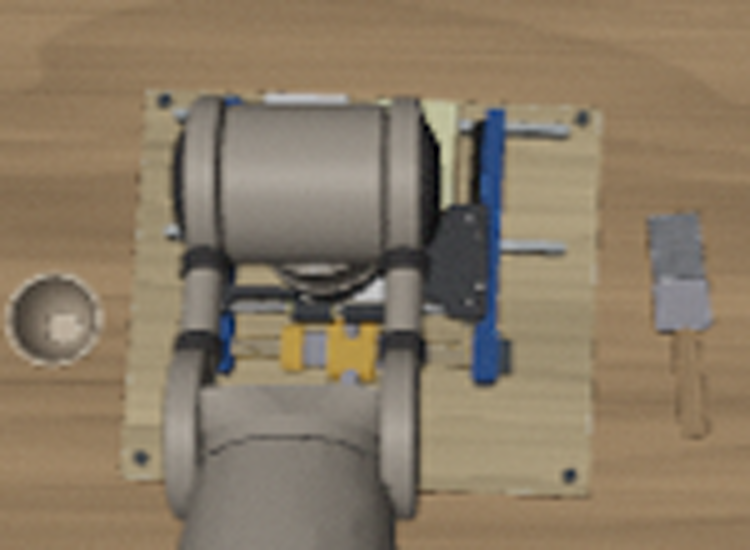

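```bash
python3 - <<'E'
from meas import *
from cell import cams,telemetry
s=cams.read_camera("wrist")
cv2.imwrite("pics/w1.png",s["color"][:,:,::-1])
s=cams.read_camera("side")
cv2.imwrite("pics/s1.png",cv2.resize(s["color"][170:240,210:290],None,fx=8,fy=8,interpolation=cv2.INTER_CUBIC)[:,:,::-1])
print(telemetry.observe())
E
```

```text
{'time': 5.3, 'qpos': array([ 0.02271899,  0.52228613,  1.38808459,  0.00441774,  1.22392437,
       -1.55580157]), 'qvel': array([ 0.00046028,  0.00014636, -0.00284924,  0.00124194, -0.00031968,
        0.00034005]), 'joint_efforts': array([-1.71774323e-02, -5.16057837e+01, -2.39416015e+01, -1.58344471e-02,
        4.77492576e-02,  1.34668003e-04]), 'tool_pos': array([0.59540574, 0.09129626, 0.16716029]), 'tool_rot': array([ 3.13731816,  0.00723115, -3.13537057]), 'contact_force': array([ 0.78767508,  0.41721807, -0.30572095]), 'torque': array([0.01544521, 0.02415837, 0.02540234]), 'opening': 0.0006690583743240511}
```

View pics/w1.png

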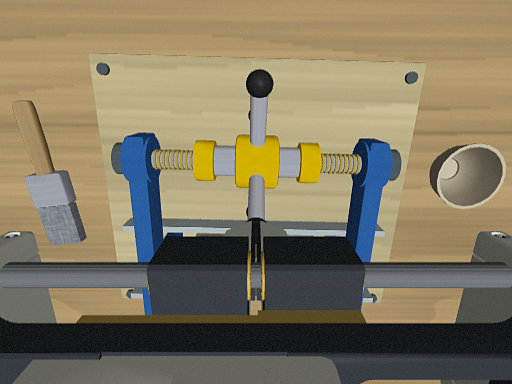

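View pics/s1.png

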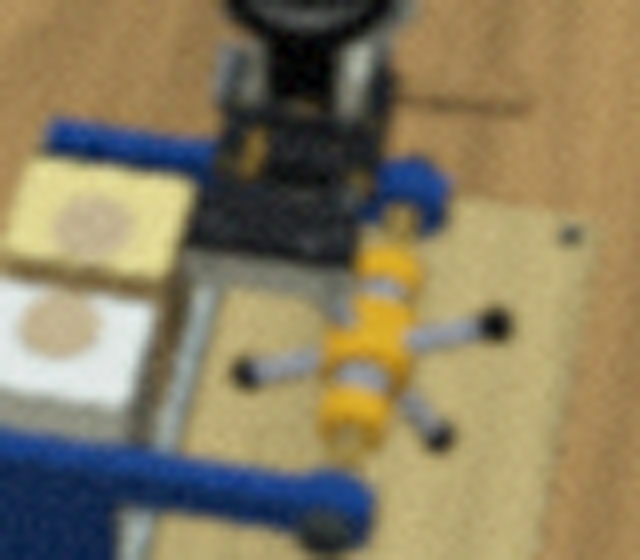

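View pics/a_wrist.png

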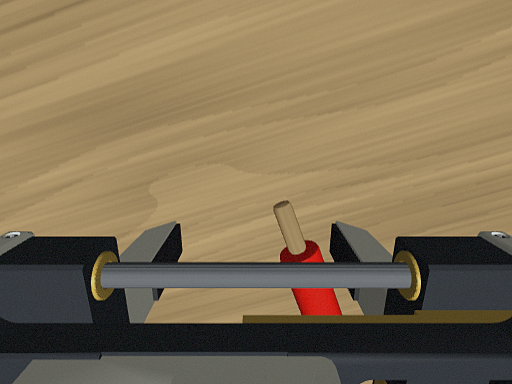

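```bash
python3 - <<'E'
from meas import *
from cell import cams,telemetry
s=cams.read_camera("wrist")
print("cam pos",-np.asarray(s["R"]).T@s["t"])
tp=telemetry.observe()["tool_pos"]
for d in (.014,0,-.005,-.052):
  print(d,proj(s,[tp+[0,y,-d] for y in (-.019,0,.019)]).round())
print("ball60,axis", proj(s,Tw(*V,[[.034,0,.159],[-.059,0,.134],[.059,0,.066],[0,0,.1]])).round())
c=cv2.resize(s["color"][130:330,130:390],None,fx=3,fy=3,interpolation=cv2.INTER_CUBIC)
cv2.imwrite("pics/w2.png",cv2.convertScaleAbs(c[:,:,::-1],alpha=2.2))
E
```

```text
cam pos [0.5129962  0.09004505 0.3293406 ]
0.014 [[227. 226.]
 [255. 226.]
 [283. 226.]]
0 [[225. 236.]
 [255. 236.]
 [285. 236.]]
-0.005 [[225. 239.]
 [255. 239.]
 [286. 240.]]
-0.052 [[214. 288.]
 [256. 288.]
 [297. 288.]]
ball60,axis [[253. 232.]
 [256.  85.]
 [253. 213.]
 [254. 163.]]
```

View pics/w2.png

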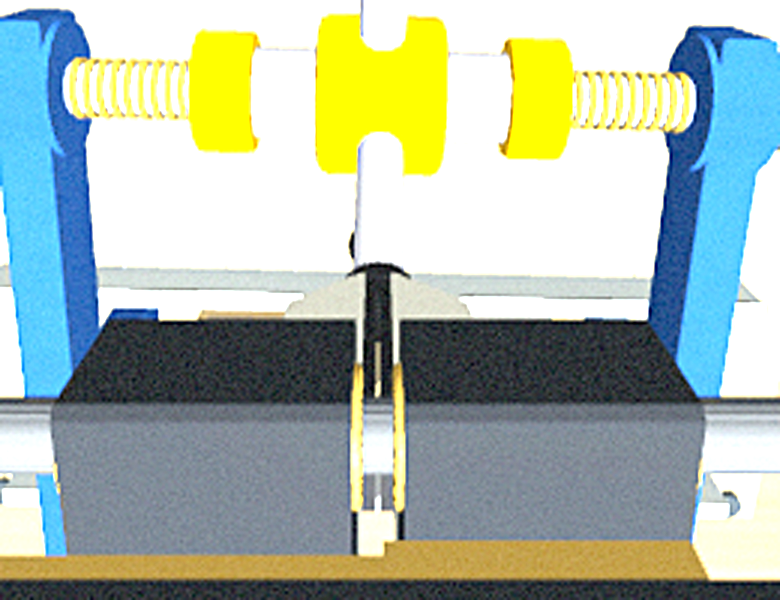

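Request:
servo_tool:
  targets: "-6 0 0 0; -6 0 0 0"

```text
time: 5.6
tool_pos: [0.6079, 0.0914, 0.1676]
tool_rot: [3.137, 0.008, -3.135]
contact_force: [0.2, 0.2, -0.3]
opening: 0.0002
```

```bash
python3 - <<'E'
from meas import *
from cell import cams,telemetry
s=cams.read_camera("wrist")
c=cv2.resize(s["color"][30:330,130:390],None,fx=2,fy=2,interpolation=cv2.INTER_CUBIC)
cv2.imwrite("pics/w3.png",cv2.convertScaleAbs(c[:,:,::-1],alpha=2.2))
s=cams.read_camera("side")
cv2.imwrite("pics/s3.png",cv2.resize(s["color"][170:240,210:290],None,fx=8,fy=8,interpolation=cv2.INTER_CUBIC)[:,:,::-1])
E
```

```text
(no output)
```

View pics/w3.png

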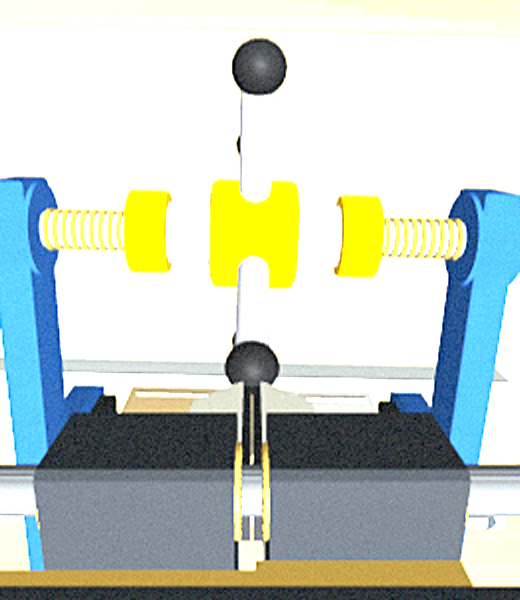

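View pics/s3.png

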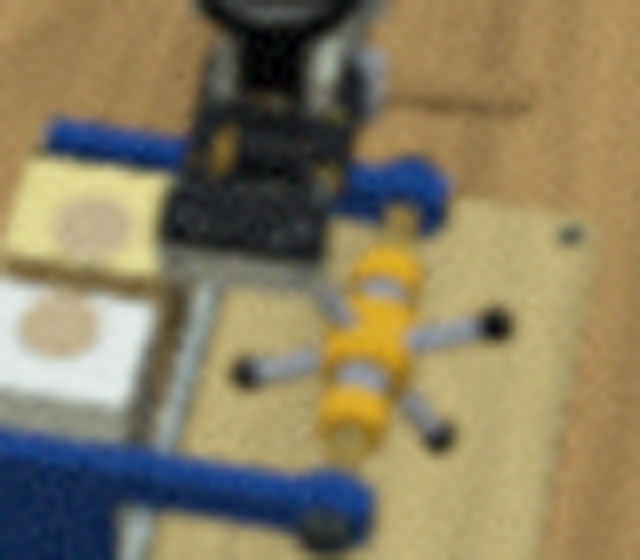

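```bash
python3 - <<'E'
from meas import *
from cell import cams,telemetry
s=cams.read_camera("side");w=cams.read_camera("wrist")
def tri(obs):
    f=lambda X: np.concatenate([proj(p,X[None])[0]-uv for p,uv in obs])
    r=least_squares(f,[.56,.09,.1]); return r.x.round(4),r.fun.round(1)
S={"a":(247.75,202.5),"b":(494/8+210-.4,325/8+170-.4),"c":(438/8+210-.4,437/8+170-.4),"d":(246/8+210-.4,373/8+170-.4)}
W={"a":(256,213),"b":(259.5,63.3)}
for k in W: print(k,tri([(s,S[k]),(w,W[k])]))
# hub: boss centre wrist, 
print("hub",tri([(s,(380/8+210-.4,335/8+170-.4)),(w,(257,146))]))
print(proj(w,Tw(*V,np.array([[.068*np.cos(a),0,.1+.068*np.sin(a)] for a in np.radians([60,150,240,330])]+[[0,0,.1]]))).round(1))
cv2.imwrite("pics/w4.png",cv2.convertScaleAbs(cv2.resize(w["color"][30:250,160:350],None,fx=4,fy=4,interpolation=cv2.INTER_CUBIC)[:600,:,::-1],alpha=1.3))
a=cv2.resize(w["color"][170:280,180:330],None,fx=5,fy=5,interpolation=cv2.INTER_CUBIC)
cv2.imwrite("pics/w5.png",cv2.convertScaleAbs(a[:,:,::-1],alpha=2.5,beta=20))
E
```

```text
a (array([0.5961, 0.0917, 0.1581]), array([ 0.1,  0.1, -0. ,  0. ]))
b (array([0.504 , 0.0934, 0.1369]), array([ 0.9, -0.1,  0. ,  0.1]))
hub (array([0.5593, 0.0925, 0.114 ]), array([ 0.3,  0.1, -0. ,  0.1]))
[[253.3 214.8]
 [255.5  64.2]
 [254.6 103.1]
 [253.2 201.5]
 [254.1 147.8]]
```

View pics/w5.png

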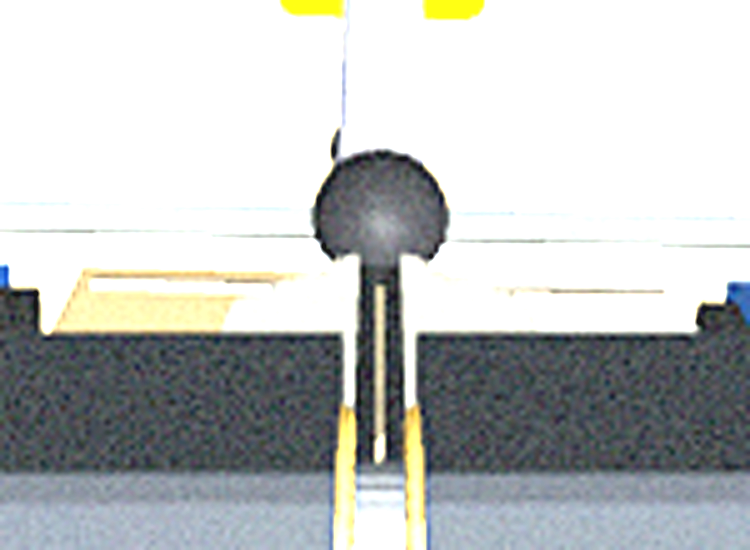

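Request:
servo_tool:
  targets: "12 0 -8 0; 24 0 -10 0; 14 0 0 0; 0 0 0 0; 0 0 12 0; 0 0 12 0; 0 0 8 0; 0 0 4 0; 0 0 0 0"

```text
time: 6.92
tool_pos: [0.5543, 0.0911, 0.1474]
tool_rot: [3.137, 0.006, -3.135]
contact_force: [-0.1, -0.5, -0.9]
opening: 0.0003
```

```bash
python3 - <<'E'
from meas import *
from cell import cams,telemetry
s=cams.read_camera("side");w=cams.read_camera("wrist")
a=cv2.resize(w["color"][130:280,150:360],None,fx=3.7,fy=3.7,interpolation=cv2.INTER_CUBIC)
cv2.imwrite("pics/w6.png",cv2.convertScaleAbs(a[:,:,::-1],alpha=2.,beta=20))
cv2.imwrite("pics/s6.png",cv2.resize(s["color"][170:240,210:290],None,fx=8,fy=8,interpolation=cv2.INTER_CUBIC)[:,:,::-1])
E
```

```text
(no output)
```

View pics/w6.png

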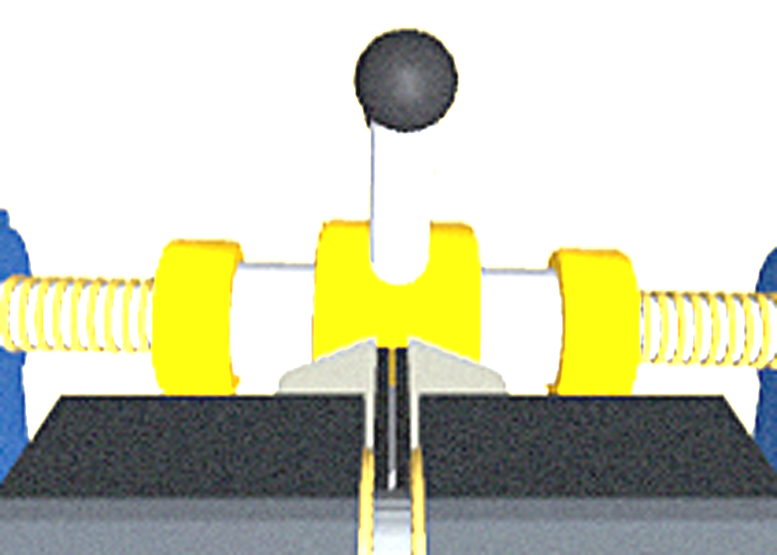

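View pics/s6.png

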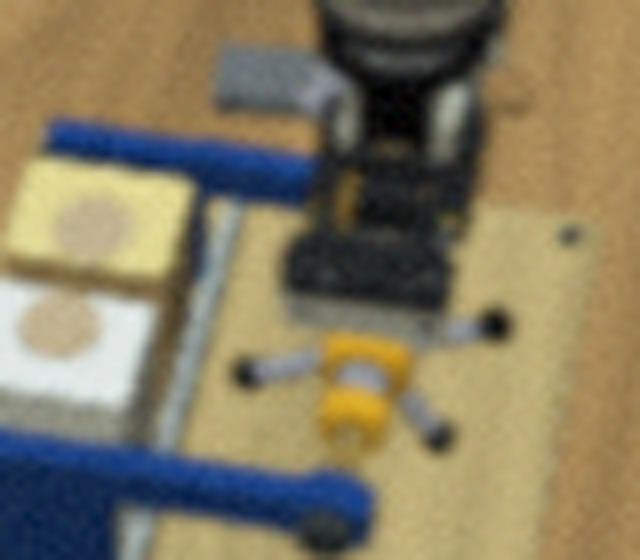

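Request:
servo_tool:
  targets: "-6 0 0 0; -6 0 0 0; -6 0 0 0; -6 0 0 0"

```text
time: 7.52
tool_pos: [0.5798, 0.0913, 0.1489]
tool_rot: [3.137, 0.006, -3.135]
contact_force: [-6.2, -1.1, -2.1]
opening: 0.0009
```

```bash
python3 - <<'E'
from meas import *
from cell import cams,telemetry
s=cams.read_camera("side");w=cams.read_camera("wrist")
a=cv2.resize(w["color"][30:280,150:360],None,fx=2.4,fy=2.4,interpolation=cv2.INTER_CUBIC)
cv2.imwrite("pics/w7.png",cv2.convertScaleAbs(a[:,:,::-1],alpha=2.,beta=20))
cv2.imwrite("pics/s7.png",cv2.resize(s["color"][170:240,210:290],None,fx=8,fy=8,interpolation=cv2.INTER_CUBIC)[:,:,::-1])
E
```

View pics/w7.png

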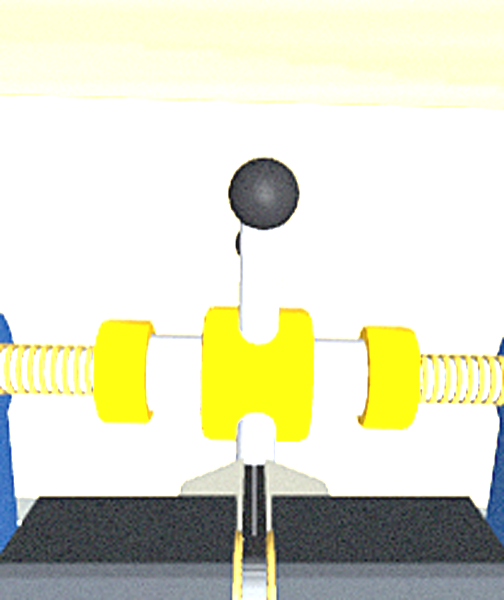

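View pics/s7.png

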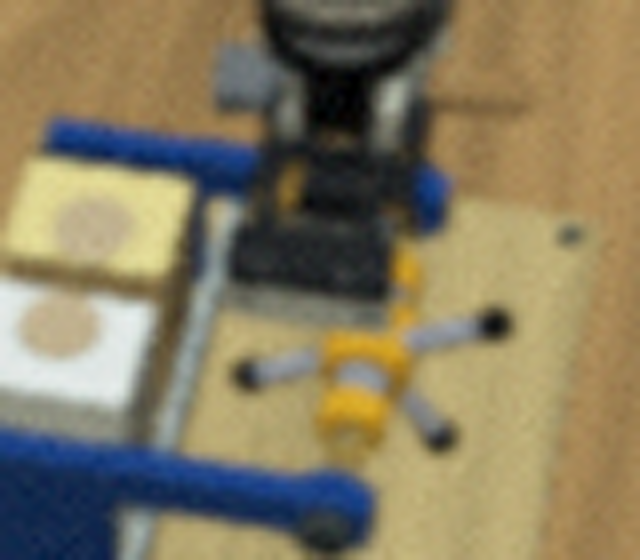

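Request:
servo_tool:
  targets: "-8 0 0 0; -8 0 0 0; -8 0 0 0"

```text
time: 8.0
tool_pos: [0.5927, 0.0912, 0.1418]
tool_rot: [3.139, -0.025, -3.135]
contact_force: [-10.6, -0.7, -6.3]
opening: 0.0005
```

```bash
cat > lk.py <<'E'
import sys
from meas import *
from cell import cams,telemetry
n=sys.argv[1]
s=cams.read_camera("side");w=cams.read_camera("wrist")
a=cv2.resize(w["color"][30:280,150:360],None,fx=2,fy=2,interpolation=cv2.INTER_CUBIC)
a=cv2.convertScaleAbs(a[:,:,::-1],alpha=1.6,beta=20)
b=cv2.resize(s["color"][170:240,210:290],None,fx=4.5,fy=4.5,interpolation=cv2.INTER_CUBIC)[:,:,::-1]
H=max(a.shape[0],b.shape[0]);o=np.zeros((H,a.shape[1]+b.shape[1],3),np.uint8)
o[:a.shape[0],:a.shape[1]]=a;o[:b.shape[0],a.shape[1]:]=b
cv2.imwrite(f"pics/{n}.png",o); o=telemetry.observe(); print(o["time"],o["contact_force"])
E
python3 lk.py k1
```

```text
8.1 [-8.69192589 -0.39987985 -5.15483043]
```

View pics/k1.png

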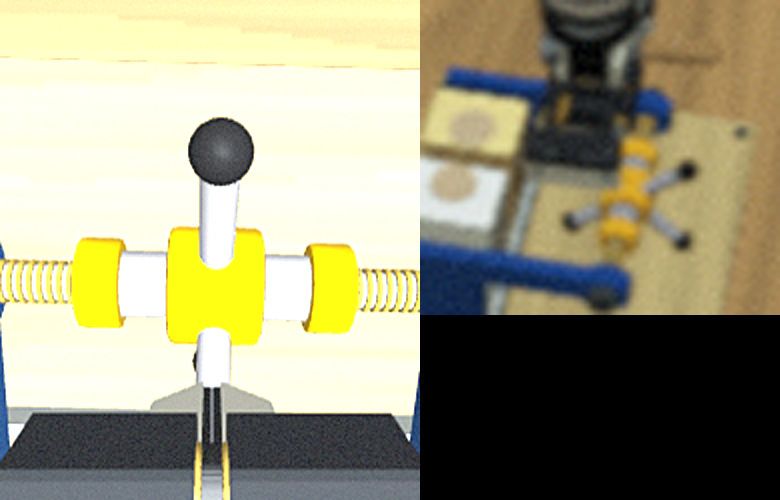

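```bash
cat > ang.py <<'E'
from meas import *
from cell import cams,telemetry
HUB=(0.5625,0.0915,-0.0102)
def samp(img,uv):
    uv=uv.astype(np.float32); return cv2.remap(img,uv[:,:1].copy(),uv[:,1:].copy(),cv2.INTER_LINEAR,borderValue=128)[:,0]
def score(p,deg):
    g=cv2.cvtColor(p["color"],cv2.COLOR_RGB2GRAY).astype(np.float32); out=[]
    for a in np.radians(deg+np.arange(4)*90):
        c=Tw(*HUB,[[.068*np.cos(a),0,.1+.068*np.sin(a)]])
        uv=proj(p,c)[0]; d=(c@np.asarray(p["R"]).T+p["t"])[0,2]; r=.009*p["K"][0][0]/d
        t=np.linspace(0,2*np.pi,24,endpoint=False); ci=np.c_[np.cos(t),np.sin(t)]
        i=np.concatenate([samp(g,uv+ci*r*f) for f in (.2,.5,.75)]); o=samp(g,uv+ci*r*1.6)
        out.append(np.clip(np.median(o)-i.mean(),0,90))
    return sum(out)
def angle(cn=("side","wrist")):
    P=[cams.read_camera(n) for n in cn]; A=np.arange(0,90,.5)
    S=[np.array([score(p,a) for a in A]) for p in P]
    r=[(n,A[s.argmax()],round(float(s.max()))) for n,s in zip(cn,S)]
    t=sum(S); return A[t.argmax()],r,P
if __name__=="__main__":
    a,r,P=angle(); o=telemetry.observe(); print("angle mod90",a,r,"t",o["time"],"F",o["contact_force"].round(1),o["tool_pos"].round(4))
E
python3 ang.py
```

```text
angle mod90 47.5 [('side', np.float64(46.0), 251), ('wrist', np.float64(52.0), 205)] t 8.2 F [-9.  -1.3 -5. ] [0.5934 0.0912 0.1418]
```

Request:
servo_tool:
  targets: "-7 0 6 0; -7 0 6 0; -5 0 6 0; 0 0 0 0"

```text
time: 8.7
tool_pos: [0.6084, 0.0909, 0.1217]
tool_rot: [3.14, -0.033, -3.134]
contact_force: [-1.7, -0.9, 0.2]
opening: 0.0005
```

```bash
python3 ang.py
```

```text
angle mod90 23.0 [('side', np.float64(23.0), 208), ('wrist', np.float64(61.5), 294)] t 8.8 F [-1.8  0.  -0.6] [0.6087 0.091  0.1222]
```

Request:
servo_tool:
  targets: "0 0 -40 0; 0 0 -40 0; 37 0 -2 0; 37 0 0 0; 36 0 0 0; 0 0 0 0; 0 0 25 0; 0 0 25 0; 0 0 0 0"

```text
time: 9.93
tool_pos: [0.5083, 0.0906, 0.1647]
tool_rot: [3.138, -0.003, -3.135]
contact_force: [-0.1, -0.6, -0.2]
opening: 0.0004
```

```bash
python3 ang.py; python3 lk.py k2
```

```text
angle mod90 24.5 [('side', np.float64(23.5), 212), ('wrist', np.float64(9.5), 150)] t 10.025 F [-0.9  0.3  0.6] [0.5093 0.0907 0.1665]
10.125 [-0.08180559 -0.19528668 -0.19208938]
```

View pics/k2.png

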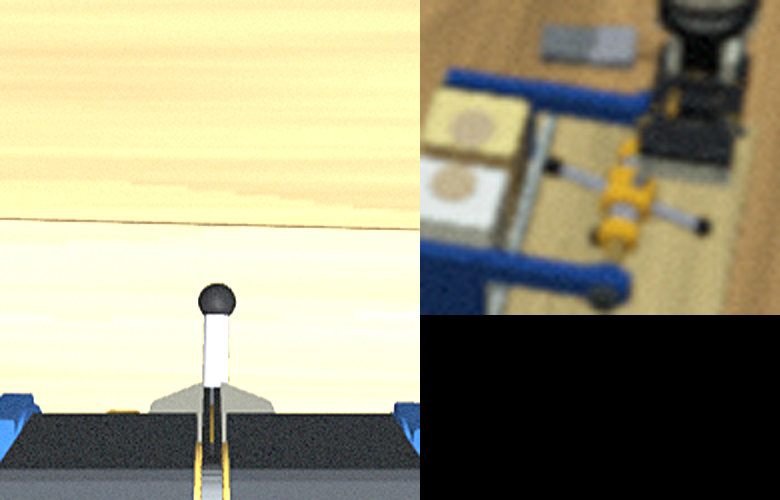

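Request:
servo_tool:
  targets: "-10 0 7 0; -10 0 7 0; -10 0 0 0; -10 0 0 0; -10 0 0 0; -10 0 0 0; -10 0 0 0; -10 0 0 0"

```text
time: 11.12
tool_pos: [0.5823, 0.0914, 0.1485]
tool_rot: [3.139, -0.029, -3.134]
contact_force: [-9.1, -1.3, -6.8]
opening: 0.0003
```

```bash
python3 ang.py
```

```text
angle mod90 58.0 [('side', np.float64(58.0), 247), ('wrist', np.float64(48.5), 211)] t 11.225 F [-4.8 -0.7 -4.2] [0.5833 0.0913 0.1484]
```

Request:
servo_tool:
  targets: "-9 0 4 0; -8 0 6 0; -7 0 7 0; -6 0 8 0; 0 0 0 0"

```text
time: 11.85
tool_pos: [0.61, 0.0909, 0.1185]
tool_rot: [3.14, -0.042, -3.134]
contact_force: [-1.1, 0.2, 0.3]
opening: 0.0005
```

```bash
python3 ang.py
```

```text
angle mod90 16.5 [('side', np.float64(17.0), 195), ('wrist', np.float64(62.5), 297)] t 11.95 F [-0.8  0.3  0.5] [0.6103 0.0909 0.1192]
```

Request:
servo_tool:
  targets: "0 0 -40 0; 0 0 -40 0; 37 0 -4 0; 37 0 0 0; 36 0 0 0; 0 0 12 0; 0 0 25 0; -5 0 25 0; -10 0 3 0; -10 0 0 0; -10 0 0 0; -10 0 0 0; -10 0 0 0; -10 0 0 0; -10 0 0 0; -9 0 0 0"

```text
time: 13.95
tool_pos: [0.589, 0.0913, 0.144]
tool_rot: [3.14, -0.045, -3.133]
contact_force: [-13.3, -1.0, -9.0]
opening: 0.0001
```

```bash
python3 ang.py; python3 lk.py k3
```

```text
angle mod90 51.5 [('side', np.float64(51.5), 246), ('wrist', np.float64(51.5), 227)] t 14.05 F [-7.5 -0.1 -6.5] [0.5899 0.0913 0.1438]
14.15 [-7.93046931 -0.74531974 -4.75448789]
```

View pics/k3.png

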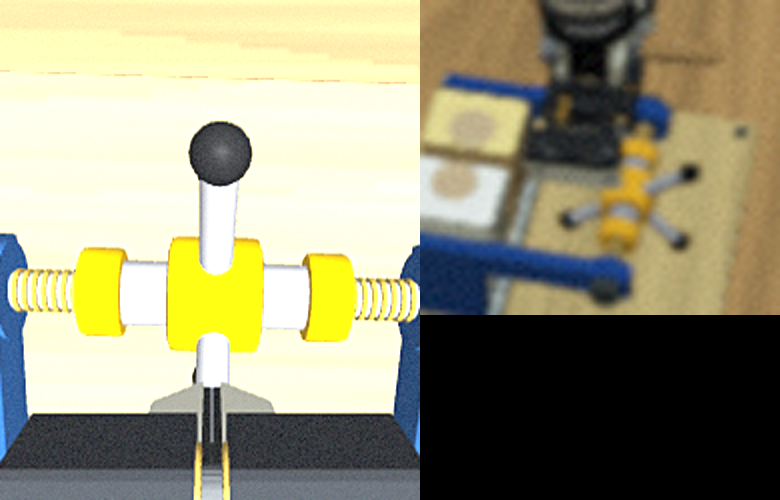

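Request:
servo_tool:
  targets: "-8 0 5 0; -8 0 6 0; -7 0 8 0; -2 0 6 0; 0 0 0 0"

```text
time: 14.78
tool_pos: [0.611, 0.0909, 0.117]
tool_rot: [3.141, -0.06, -3.133]
contact_force: [-3.6, -0.8, 0.5]
opening: 0.0007
```

```bash
python3 ang.py
```

```text
angle mod90 15.5 [('side', np.float64(16.0), 185), ('wrist', np.float64(62.5), 277)] t 14.875 F [-1.4  0.3 -0.6] [0.611  0.0909 0.1173]
```

Request:
servo_tool:
  targets: "0 0 -40 0; 0 0 -40 0; 37 0 -4 0; 37 0 0 0; 36 0 0 0; 0 0 0 0"

```text
time: 15.62
tool_pos: [0.5105, 0.09, 0.2141]
tool_rot: [3.14, -0.038, -3.134]
contact_force: [-0.4, -0.8, 0.2]
opening: 0.0003
```

```bash
python3 look.py k4; python3 ang.py
```

```text
(array([nan, nan]), np.float64(nan)) 15.725
angle mod90 20.5 [('side', np.float64(16.0), 267), ('wrist', np.float64(20.5), 213)] t 15.825 F [-0.5 -0.1  0.2] [0.5125 0.0897 0.2128]meas.py:19: RuntimeWarning: invalid value encountered in scalar divide
  out.append([(b*ys)[L].sum()/b[L].sum()*1e3,(b*ys)[~L].sum()/b[~L].sum()*1e3])
```

View pics/k4_t.png

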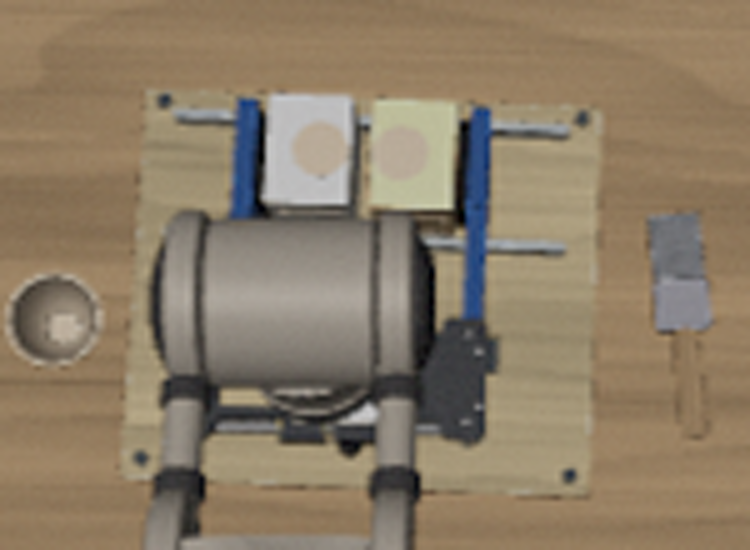

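```bash
cat > jaw.py <<'E'
from meas import *
from cell import cams,telemetry
import meas
def prof(img,p,xs,z,ys):
    uv=proj(p,Tw(*V,np.c_[0*ys+xs,ys,0*ys+z])).astype(np.float32)
    return cv2.remap(img,uv[:,:1].copy(),uv[:,1:].copy(),cv2.INTER_LINEAR)[:,0]
def run(p):
    img=p["color"].astype(np.float32); ys=np.arange(-.13,.1301,.0005)
    blue=np.clip(img[:,:,2]-np.maximum(img[:,:,0],img[:,:,1]),0,None); g=img.min(2)
    A=[];G=[];pr=[]
    for xs in np.arange(.125,.176,.005):
        b=prof(blue,p,xs,.119,ys); b=np.where((b>15)&(abs(ys)>.06),b,0); L=ys>0
        if b[L].sum()>50 and b[~L].sum()>50: A.append([(b*ys)[L].sum()/b[L].sum(),(b*ys)[~L].sum()/b[~L].sum()])
        pr.append(prof(img.sum(2)/3,p,xs,.122,ys))
    A=np.median(A,0)*1e3; print("arms",A.round(1),"half-sep",round((A[0]-A[1])/2,2))
    m=np.median(pr,0); d=np.gradient(m)
    k=abs(ys)<.025; print("mid profile (y mm:val)",[(int(round(y*1e3)),int(v)) for y,v in zip(ys[k][::4],m[k][::4])])
if __name__=="__main__":
    p=cams.read_camera("top"); run(p)
E
python3 jaw.py; python3 - <<'E'
# initial picture from file
from jaw import *
p=cams.read_camera("top"); p=dict(p); p["color"]=cv2.imread("pics/a_top.png")[:,:,::-1].copy(); run(p)
E
```

```text
arms [ 80.9 -85.1] half-sep 83.01
mid profile (y mm:val) [(-25, 169), (-23, 170), (-21, 170), (-19, 170), (-17, 171), (-15, 174), (-13, 175), (-11, 173), (-9, 164), (-7, 150), (-5, 133), (-3, 129), (-1, 106), (1, 76), (3, 85), (5, 123), (7, 148), (9, 180), (11, 186), (13, 183), (15, 178), (17, 174), (19, 171), (21, 169), (23, 169)]
arms [ 90.9 -94.4] half-sep 92.61
mid profile (y mm:val) [(-25, 166), (-23, 167), (-21, 168), (-19, 168), (-17, 170), (-15, 173), (-13, 173), (-11, 170), (-9, 161), (-7, 149), (-5, 134), (-3, 136), (-1, 136), (1, 124), (3, 95), (5, 70), (7, 90), (9, 126), (11, 154), (13, 181), (15, 186), (17, 181), (19, 175), (21, 170), (23, 168)]
```

Request:
servo_tool:
  targets: "4 1 25 0; 0 0 25 0; -5 0 15 0; -10 0 0 0; -10 0 0 0; -10 0 0 0; -10 0 0 0; -10 0 0 0; -10 0 0 0; -10 0 0 0; -9 0 1 0"

```text
time: 17.3
tool_pos: [0.5886, 0.0915, 0.1419]
tool_rot: [3.141, -0.066, -3.134]
contact_force: [-7.7, -1.0, -1.1]
opening: 0.0004
```

```bash
python3 ang.py
```

```text
angle mod90 49.5 [('side', np.float64(50.5), 241), ('wrist', np.float64(49.0), 230)] t 17.4 F [-4.2  0.3 -1.1] [0.5895 0.0914 0.1417]
```

Request:
servo_tool:
  targets: "-8 0 5 0; -8 0 6 0; -7 0 8 0; -2 0 6 0; 0 0 0 0; 0 0 -40 0; 0 0 -40 0; 37 0 -4 0; 37 0 0 0; 36 0 0 0; 0 0 0 0"

```text
time: 18.77
tool_pos: [0.511, 0.0903, 0.2145]
tool_rot: [3.141, -0.059, -3.134]
contact_force: [0.1, -0.2, 0.6]
opening: 0.0
```

```bash
python3 ang.py; python3 jaw.py; python3 look.py k5 2>/dev/null
```

```text
angle mod90 15.0 [('side', np.float64(15.0), 263), ('wrist', np.float64(21.0), 205)] t 18.875 F [ 0.2 -0.3 -0.2] [0.5129 0.0901 0.2141]
arms [ 77. -81.] half-sep 78.98
mid profile (y mm:val) [(-25, 170), (-23, 169), (-21, 169), (-19, 169), (-17, 170), (-15, 171), (-13, 172), (-11, 176), (-9, 176), (-7, 169), (-5, 158), (-3, 101), (-1, 82), (1, 115), (3, 149), (5, 176), (7, 181), (9, 178), (11, 171), (13, 170), (15, 169), (17, 170), (19, 170), (21, 170), (23, 170)]
(array([nan, nan]), np.float64(nan)) 19.025
```

View pics/k5_t.png

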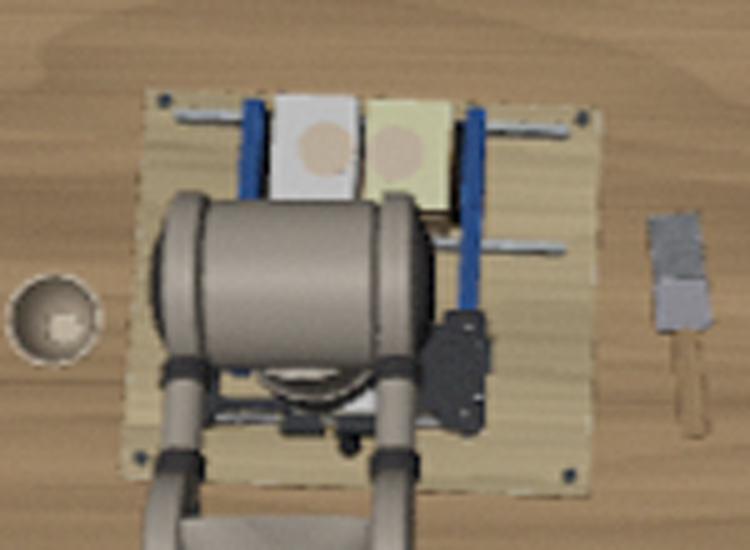

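Request:
servo_tool:
  targets: "4 1 25 0; 0 0 25 0; -5 0 15 0; -10 0 0 0; -10 0 0 0; -10 0 0 0; -10 0 0 0; -10 0 0 0; -10 0 0 0; -10 0 0 0; -9 0 1 0"

```text
time: 20.4
tool_pos: [0.589, 0.0914, 0.1412]
tool_rot: [-3.141, -0.085, -3.135]
contact_force: [-7.1, -1.1, -0.4]
opening: 0.0003
```

```bash
python3 ang.py
```

```text
angle mod90 48.0 [('side', np.float64(49.5), 241), ('wrist', np.float64(47.5), 229)] t 20.5 F [-4.3 -1.  -0.8] [0.59   0.0914 0.141 ]
```

Request:
servo_tool:
  targets: "-8 0 5 0; -8 0 6 0; -7 0 8 0; -2 0 6 0; 0 0 0 0"

```text
time: 21.12
tool_pos: [0.6106, 0.0911, 0.1154]
tool_rot: [-3.14, -0.092, -3.135]
contact_force: [-0.5, 0.3, -0.0]
opening: 0.0004
```

Request:
servo_tool:
  targets: "0 0 -40 0; 0 0 -40 0; 37 0 -4 0; 37 0 0 0; 36 0 0 0; 0 0 0 0"

```text
time: 21.88
tool_pos: [0.5129, 0.0906, 0.2155]
tool_rot: [-3.141, -0.073, -3.135]
contact_force: [-0.0, 0.6, 1.0]
opening: 0.0006
```

```bash
python3 ang.py; python3 jaw.py; python3 look.py k6 2>/dev/null
```

```text
angle mod90 14.5 [('side', np.float64(12.5), 268), ('wrist', np.float64(20.0), 209)] t 21.975 F [-0.5 -0.3 -0.1] [0.5148 0.0904 0.215 ]
arms [ 72.9 -76.8] half-sep 74.83
mid profile (y mm:val) [(-25, 170), (-23, 170), (-21, 169), (-19, 170), (-17, 170), (-15, 170), (-13, 170), (-11, 171), (-9, 172), (-7, 173), (-5, 171), (-3, 167), (-1, 167), (1, 175), (3, 183), (5, 180), (7, 173), (9, 170), (11, 169), (13, 169), (15, 169), (17, 170), (19, 170), (21, 170), (23, 169)]
(array([nan, nan]), np.float64(nan)) 22.125
```

View pics/k6_t.png

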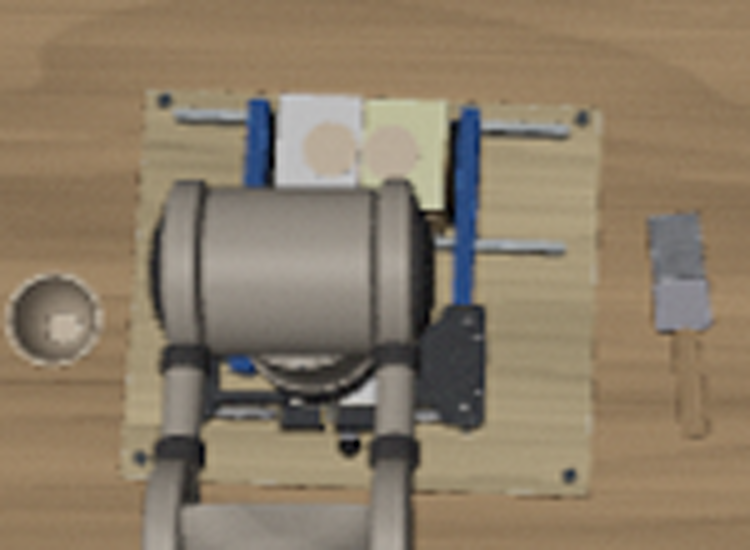

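View pics/k6_s.png

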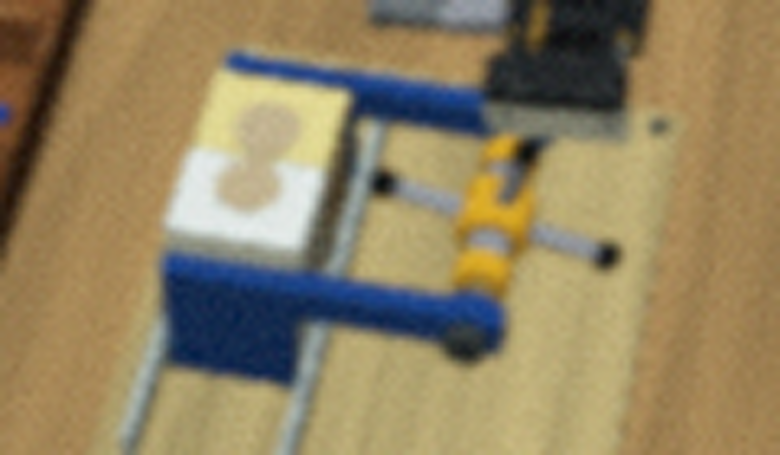

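```bash
python3 - <<'E'
from jaw import *
p=dict(cams.read_camera("top"))
ys=np.arange(-.13,.1301,.0005)
cur=p["color"].copy()
def load(n):
    im=cv2.imread(n)[:,:,::-1]; full=cur.copy(); full[120:230,150:300]=cv2.resize(im,(150,110),interpolation=cv2.INTER_AREA); return full
for n,img in (("a",cv2.imread("pics/a_top.png")[:,:,::-1]),("k4",load("pics/k4_t.png")),("k5",load("pics/k5_t.png")),("k6",load("pics/k6_t.png"))):
    img=img.astype(np.float32)
    m=np.median([prof(img,p,xs,.122,ys) for xs in np.arange(.15,.176,.005)],0)
    g=m[:,1]  # green
    def cross(lo,hi,thr,fromin):
        idx=[i for i in range(len(ys)) if lo<=ys[i]<=hi]
        if fromin=='up': seq=idx
        else: seq=idx[::-1]
        for i in seq:
            if g[i]<thr: return round(ys[i]*1e3,1)
    wl=cross(.035,.1,120,'up'); cr=cross(-.1,-.035,120,'dn'); 
    wi=cross(-.03,.035,150,'dn'); ci=cross(-.035,.03,150,'up')
    print(n,"outer",wl,cr,None if None in(wl,cr) else wl-cr,"inner",wi,ci)
E
```

```text
a outer 71.5 -79.0 150.5 inner 10.0 -5.5
k4 outer 67.5 -70.0 137.5 inner 6.5 -5.5
k5 outer 63.0 -66.0 129.0 inner 3.0 -4.0
k6 outer 60.0 -63.0 123.0 inner None None
```

Request:
servo_tool:
  targets: "5 1 25 0; 2 0 25 0; -5 0 15 0; -10 0 0 0; -10 0 0 0; -10 0 0 0; -10 0 0 0; -10 0 0 0; -10 0 0 0; -10 0 0 0; -9 0 1 0"

```text
time: 23.55
tool_pos: [0.5839, 0.0914, 0.1406]
tool_rot: [-3.14, -0.104, -3.135]
contact_force: [-10.4, -1.7, -0.9]
opening: 0.0009
```

```bash
python3 ang.py
```

```text
angle mod90 48.5 [('side', np.float64(53.0), 243), ('wrist', np.float64(46.5), 228)] t 23.65 F [-6.4  0.1 -0.3] [0.5849 0.0914 0.1404]
```

Request:
servo_tool:
  targets: "-9 0 3 0; -8 0 5 0; -8 0 6 0; -7 0 8 0; 0 0 0 0"

```text
time: 24.28
tool_pos: [0.6094, 0.0912, 0.1162]
tool_rot: [-3.139, -0.124, -3.135]
contact_force: [0.2, -0.5, -0.4]
opening: 0.0005
```

```bash
python3 ang.py; python3 lk.py k7
```

```text
angle mod90 14.5 [('side', np.float64(14.5), 183), ('wrist', np.float64(57.5), 286)] t 24.375 F [ 0.7  0.7 -0.7] [0.61   0.0913 0.1168]
24.475 [-0.19508764  0.30799626  0.39006889]
```

View pics/k7.png

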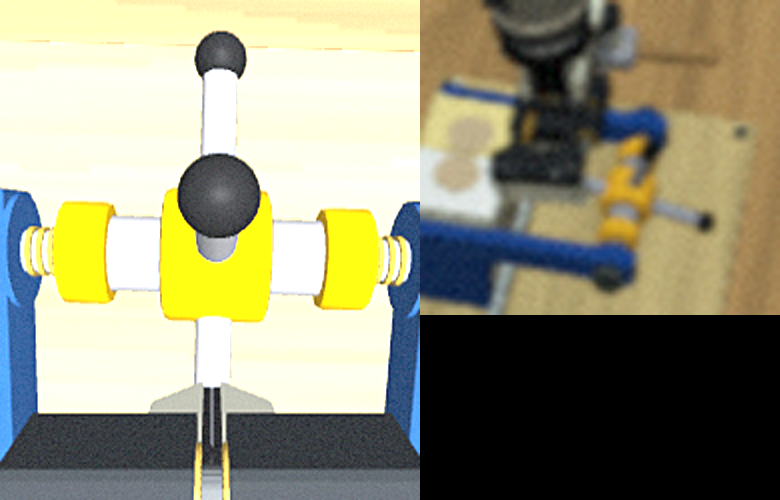

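Request:
servo_tool:
  targets: "0 0 -40 0; 0 0 -40 0; 37 0 -4 0; 37 0 0 0; 36 0 0 0; 0 0 0 0"

```text
time: 25.22
tool_pos: [0.5111, 0.0908, 0.2188]
tool_rot: [-3.139, -0.112, -3.135]
contact_force: [0.4, -0.7, -0.0]
opening: 0.0003
```

```bash
python3 ang.py; python3 jaw.py; python3 look.py k8 2>/dev/null
```

```text
angle mod90 12.0 [('side', np.float64(14.5), 272), ('wrist', np.float64(11.5), 172)] t 25.325 F [ 0.8 -0.6 -0.2] [0.5131 0.0906 0.2182]
arms [ 69.1 -72.9] half-sep 70.99
mid profile (y mm:val) [(-25, 168), (-23, 168), (-21, 169), (-19, 170), (-17, 169), (-15, 169), (-13, 171), (-11, 170), (-9, 171), (-7, 173), (-5, 171), (-3, 167), (-1, 163), (1, 176), (3, 184), (5, 177), (7, 173), (9, 171), (11, 172), (13, 170), (15, 170), (17, 170), (19, 170), (21, 170), (23, 169)]
(array([nan, nan]), np.float64(nan)) 25.475
```

View pics/k8_t.png

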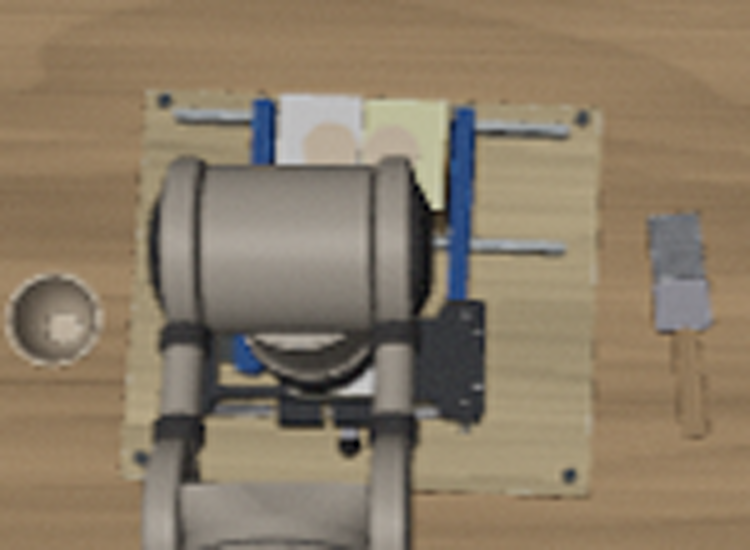

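View pics/k8_s.png

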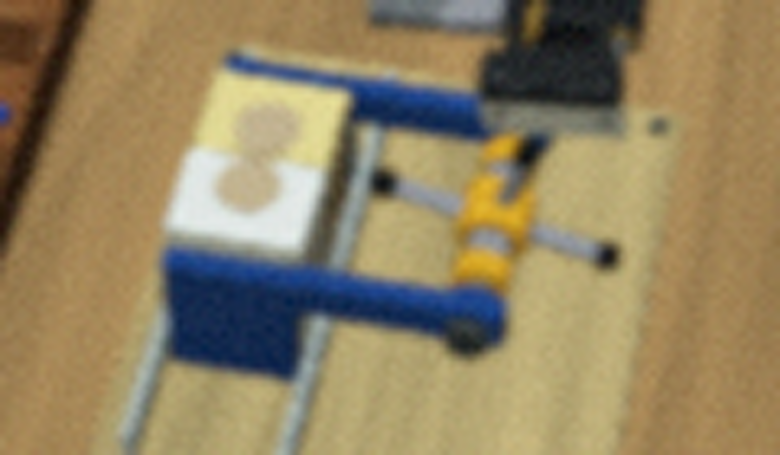

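Request:
servo_tool:
  targets: "10 0 -20 0; 0 0 -20 0; 0 0 0 0"

```text
time: 25.85
tool_pos: [0.5095, 0.0903, 0.257]
tool_rot: [-3.139, -0.115, -3.136]
contact_force: [-0.1, 1.3, 0.7]
opening: 0.0006
```

```bash
python3 -c "
from cell import robot,telemetry
o=telemetry.observe();print(o['time'],o['tool_pos'],o['contact_force'])
print(robot.hand_in())"
```

```text
25.85 [0.50953144 0.09033408 0.25699706] [-0.06068102  1.27289049  0.6686158 ]
the job is handed in; nothing more can be done
None
```

I turned the turnbuckle about 1.38 turns with the closed fingers, in six pushes. I then lifted the arm clear and handed the job in at 25.9 s.

**Shut:** the last pictures show the mould closed, with both halves upright and square. The seam shut at about 1.06 turns, so the extra is about 0.3 turn.

**Clamp force:** I could only estimate this from the camera, and two readings disagree:
- Pad compression relative to the mould's own edges is about 5 mm, which gives about 30 N.
- Measured against the nominal 77.5 mm rod position it is about 6.5 mm, which gives about 39 N.

Both are inside the 8 to 60 N band.

**Other things:** the bowl and the brush look unmoved. The rolling pin, jar, cup and clay block were out of the last close-ups, so I did not check them again. The arm stayed well away from them while pushing, and passed above their height on the way in.

**Problems along the way:**
- My first push missed the spoke because the fingertip seemed to ride higher than I had worked out. I lowered it and pushed again.
- The wrist camera's spoke angle was often unreliable, so I counted turns mainly with the side camera.
- The tool ended tilted by about 0.11 rad, with no visible effect.

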